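# Set up the battery-powered bench terminal on its fold-out stand

## Task

Set up the bench terminal on its grey charging stand: first swing the folded support bar up and over past upright, so that it stays open by itself against its stops. Then fit the blue battery pack into the stand's pocket, one end tucked under the orange lip first, until it lies flat on the pocket floor. Finally take the white terminal from its rack and stand it centred and the right way up in the stand's groove, leaning back on the bar with its screen facing the battery side; do not let the terminal fall over, and leave the jar, tube and dropper bottle where they are.

Things in the scene. Friction and masses are not known exactly. Their poses are not given: they have to be found in the camera images.
- stand: Grey charging stand, fixed, base plate 190 (x) x 165 (y) x 6 mm. Origin: centre of its underside; -x its front (robot side), +x its rear, z up. Front to rear: battery pocket, groove, hinged bar. In its frame (mm): hinge lugs at x=60, y=+-77, tops z=42; stops for the bar's legs at x=68 to 81, y=+-66, tops z=48; rubber rests at x=0, y=+-66, tops z=38.
- pocket (a point): Centre of the pocket floor (x=-45, y=0, z=6 mm in the stand's frame; axes as the stand's). Pocket inside 54 (x) x 114 (y) mm; walls 5 to 6 thick, tops 16 mm above its floor. The long walls have thumb gaps 69 mm wide in the middle (y -34 to 34), down to the base plate, where fingers fit beside the battery.
- lip (a point): Middle of the free edge of the orange lip at the pocket's +y end, on its underside: x=-45, y=49, z=36 mm in the stand's frame. The lip overhangs the pocket by 8 mm (y=49 to 57) and is 4 mm thick. The battery cannot drop in level: its +y end slips under the lip with the other end raised (12 to 14 degrees works), then the other end goes down.
- groove (a point): Middle of the floor of the groove for the terminal's foot: x=35, y=0, z=6 mm in the stand's frame. The groove runs along the stand's y, floor 26 mm wide (x=22 to 48); front ledge 6 mm thick and 150 long, its top 12 mm above the floor; rear ledge 100 long, its top 8 mm above the floor.
- support_bar (a joint): Angle (rad) of the U-shaped steel support bar. 0: folded forwards over the pocket, arms rising 12 degrees towards the front; 1.36: arms upright (over-centre); 1.57: at its stop, leaning back 12 degrees. It swings freely: released before upright it falls shut, past upright it falls on to its stop and stays. 0.12 kg.
- bar_hinge (a point): Point on the bar's hinge axis (along the stand's y), midway between the lugs: x=60, y=0, z=30 mm in the stand's frame. Axes as the stand's.
- bar_grip (a point): Middle of the bar's cross piece: a black rubber sleeve, diameter 10, length 84 mm along the stand's y, 95 mm from the hinge axis; the legs (8 mm rod) are at y=+-66. It can be pinched from above across the sleeve and turns between the fingers as the bar swings. Folded it is 50 mm above the worktop; at the stop at x=80, z=123 mm in the stand's frame.
- battery: Blue battery block, black ends, paper label, 50 (x) x 110 (y) x 24 (z) mm, about 0.25 kg, lying flat on the worktop. Origin: centre of its underside; y along its length. Both ends are alike: either way round will do. Fitted, its origin is at the pocket point and its top 8 mm above the pocket walls.
- terminal: White flat terminal 14 (x) x 130 (y) x 190 (z) mm, about 0.3 kg, screen on its -x face. Origin: centre of its lower edge; z to its top. Starts upright in the rack. On the stand its origin is about x=30, z=8 mm in the stand's frame; its back rests on the bar's sleeve 124 mm up from its foot, leaning back some 18 degrees: top towards the stand's +x, screen facing -x and up.
- terminal_top (a point): Centre of the terminal's top edge, 190 mm from its origin along its z. Grip it there from above across the 14 mm thickness; on the stand about 60 mm of it stand above the bar.
- rack: White storage rack, fixed, 60 x 150 mm base plate; the terminal stands on its floor at z=6 mm, in an 18 mm wide slot between two walls 150 mm long (along y) with tops at z=47 mm. Origin: centre of the underside; x across the slot.
- jar_d: Bystander: white cream jar with purple band, 57 mm diameter, 42 high. Origin: centre of its underside.
- cream_tube: Bystander: cream tube with red cap lying down, 54 x 169 x 36 mm. Origin: centre of its underside.
- dropper_2: Bystander: brown dropper bottle with black top, 33 mm diameter, 102 high. Origin: centre of its underside.

How it is judged:
On the way, in this order (a step that is already met when the one before it is completed fails the run):
1. the support bar is past upright, at its stop, and holds open untouched (value of joint support_bar above 1.5 rad and contact force between the arm and support_bar below 0.05 N), for 0.2 s.
2. the battery lies flat in the pocket under the lip (z of battery in the frame of stand between 0.003 and 0.0095 m and x of battery in the frame of stand between -0.049 and -0.041 m and y of battery in the frame of stand between -0.006 and 0.006 m and angle between battery's own z axis and vertical below 0.05 rad and angle between the y axis of battery and the y axis of stand, either way round below 0.08 rad), for 0.2 s.
3. the terminal leans on the bar with its foot in the groove (angle between terminal's own z axis and vertical between 0.2 and 0.5 rad and angle between terminal's own x axis and vertical above 1.7 rad and x of terminal in the frame of stand between 0.018 and 0.05 m and y of terminal in the frame of stand between -0.02 and 0.02 m and z of terminal in the frame of stand between 0.002 and 0.018 m and angle between the y axis of terminal and the y axis of stand, either way round below 0.12 rad and contact force between terminal and support_bar above 0.1 N), for 0.2 s.
At the end, for the whole second after the job is handed in: Bar untouched at its stop (above 1.5 rad); battery level (0.05 rad) on the pocket floor (3.5 mm high, 4 mm x, 6 mm y); terminal at rest and upright in the groove, within 20 mm of the middle and 0.12 rad, leaning back 0.2 to 0.5 rad on the bar, screen to the front (all of step 1 and all of step 2 and all of step 3 and linear speed of each of terminal, battery below 0.02 m/s).
It fails at once if the terminal falls over (angle between terminal's own z axis and vertical above 0.95 rad).
It fails at once if the cream jar is moved more than 30 mm (distance of jar_d from where it was at the start of the episode above 0.03 m).
It fails at once if the cream tube is moved more than 30 mm (distance of cream_tube from where it was at the start of the episode above 0.03 m).
It fails at once if the dropper bottle is moved more than 30 mm (distance of dropper_2 from where it was at the start of the episode above 0.03 m).
It also fails if it takes over 72 s, if anything falls off the work surface, if the arm or the gripper's body presses on something with over 40 N, if the wrist force passes 120 N, or if a joint passes its speed limit or range.

## Robot

A 6-joint arm with a two-finger parallel gripper is mounted at the origin on a cart in front of the work surface, level with it; the furniture and walls round the work are solid. World frame = base frame: x ahead of the robot, y to its left, z up, the work surface at z = 0. Lengths are in m, angles in rad, forces in N, time in s.
With the tool pointing down it reaches from about 0.3 to 0.875 m from the base axis. Payload 6.4 kg.
Tool frame: the origin (TCP) lies at the very end of the fingers, on their centre line; the grasp point (between the pads) lies 19 mm behind it; z points along the fingers, y is the line along which they close (so a half turn about z gives the same grasp; the last joint's range is limited). The gripper opens to 85 mm and grips with 20 to 120 N. Pads are 22 mm wide; open, the fingers measure 114 mm over their backs; the gripper's body (76 mm by 85 mm) begins 54 mm behind the grasp point. The pads swing forward as they close: fully open they stand 13 mm farther back than shut.
Start: joints at [1.079, 0.181, 1.607, -0, 1.354, -0.206], TCP at [0.162, 0.552, 0.231] pointing down, gripper open.
Joint ranges: [-2.99, 2.99], [-0.89, 2.07], [0.3, 2.58], [-1.14, 4.28], [0, 2.63], [-3.12, 3.12]. Speed limits (rad/s): [2.57, 2.57, 3.01, 3.14, 3.14, 3.14].

## Interface

Orientations are given as a unit quaternion [w, x, y, z].
In Python, from bench import telemetry, camera, ctrl, spotter gives the robot as it stands.
- The arm moves only by the tool send_rows, never from a script. Its argument "series" is a list of rows, each a list of 3 entries, a list of its own where there are three numbers: the turn, a rotation vector about the world's x, y, z in degrees, then the shift along the world's x, y, z in mm, then the closure, from -1 (fully open) to 1 (shut), so that 0 is half open. In form: [[[rx, ry, rz], [dx, dy, dz], gripper], ...]. A call has 1 to 10 rows; each row is the pose to reach, as a shift and turn from the pose commanded when the call began; what a row does not reach only later rows make up. A row lasts 1/8 s, in which the tool goes at most 62.5 mm and 10.7 degrees, less where a joint would pass 70% of its speed; a pose out of reach is approached as far as the arm can. A call with a gripper value outside its range is refused whole. The fingers move at their own pace and stop on an object; the grip force is fixed at half the most. Time passes only in rows, so rows that repeat a pose let the fingers close. It gives the time, the measured TCP pose, the force, the opening and the grip force at its end, in the units of the state.
- telemetry.get_obs(): the state, without advancing time (a new reading comes with each control period).
- camera(name): name is "scene" or "side" or "wrist"; returns a dict with "pixels" (384x512x3 uint8, red, green, blue), "camera_matrix" (3x3 intrinsics, pixels), "xyz" and "orientation" of the camera in the world. Camera axes: x right, y up, looking along -z (the intrinsics and any distortion apply to the point x, -y, -z); pixel columns grow to the right and rows downward; lengths in m; the calibration is good to about 2 mm. A picture is of the moment at which its call begins. There is no depth.
- ctrl.hand_in(): hands the job in; it is judged then, once.
Trained networks look in the newest picture that a camera, given by its name, has taken for a name from the list of things; names that differ only in an ending like _2 or _b are one class to them, and where a whole thing is asked for, a point or a joint stands for the part that bears it (a point fixed in the world has none). Each returns a list of dicts, best first, with "conf" (0 to 1); they miss things now and then, are a little off and sometimes report something else, mostly with a low value. They report only what shows in the picture. A call takes as long as a camera call.
- spotter.boxes_of(thing, camera): "xyz" ([x, y, z] in m, in world coordinates, good to about 4 mm: the middle of the surface that is visible of it).
- spotter.landmark_of(thing, camera): "xyz" ([x, y, z] in m, in world coordinates, good to about 4 mm: a listed point, or the origin of a listed thing).
The state is a dict: "time_s": time; "q": joint angles; "dq": joint speeds; "joint_efforts": joint torques, N m; "eef_pos": TCP position; "eef_rot": TCP orientation; "wrist_force": force on the tool from outside, world axes, zero at the start; "torque": the same for the moment, N m; "opening": opening from 0.0 (shut) to 1.0 (fully open); "grasp_force": force on a finger pad.
Only numpy, scipy, OpenCV 4.12 (cv2) and the standard library are available. Lean on these libraries where they do the work, as an engineer would, in place of code of your own. Each camera call takes 0.05 s, during which the arm holds its last target. There are 200 camera calls.

## Working session

There is one attempt and no reset: what is moved stays moved. The work goes in short steps, Python scripts to look and compute and a tool call to move; the robot and the scene stay as the last step left them, time stands still between calls to the robot, and variables do not carry over. Pictures are saved under pics/ and viewed, at most 10 in all, crops included, and the job is handed in when it is done.

Besides the shell and the picture viewer there is one more tool, called after ">>>" as name([rows], argument=value, ...), one row to a line, values as JSON. send_rows: Moves the arm, as the interface text tells. Its arguments: {"type":"object","properties":{"series":{"type":"array","items":{"type":"array"}}},"required":["series"]}

```bash
mkdir -p pics; cat > h.py <<'E'
import numpy as np,cv2
from bench import telemetry,camera,ctrl,spotter
from scipy.spatial.transform import Rotation as R
def snap(n,f=None):
    c=camera(n)
    if f: cv2.imwrite('pics/'+f,c['pixels'][:,:,::-1])
    return c
def rot(c):
    o=np.array(c['orientation'])
    return o if o.shape==(3,3) else R.from_quat(np.r_[o[1:],o[0]]).as_matrix()
def proj(c,P):
    p=(np.atleast_2d(P)-np.array(c['xyz']))@rot(c)
    p=p*[1,-1,-1]; u=p@np.array(c['camera_matrix']).T
    return u[:,:2]/u[:,2:]
def ray(c,uv,z):
    d=np.linalg.inv(c['camera_matrix'])@np.r_[uv,1]; d=rot(c)@(d*[1,-1,-1])
    o=np.array(c['xyz']); return o+d*(z-o[2])/d[2]
def pts(cam,names):
    for n in names:
        for f in ('landmark_of','boxes_of'):
            try: r=getattr(spotter,f)(n,cam)
            except Exception as e: print(n,f,str(e)[:60]);continue
            print(cam,n,f[:4],[(np.round(np.array(x['xyz'])*1000).tolist(),round(x['conf'],2)) for x in r[:2]])
E
python3 - <<'E'
from h import *
for c in ('scene','side'):
    k=snap(c,c+'0.png'); print(k.keys(),np.round(k['xyz'],3))
    for n in ['stand','pocket','lip','groove','bar_hinge','bar_grip','battery','terminal','terminal_top','rack','jar_d','cream_tube','dropper_2']:
        for f in ('landmark_of',):
            try: r=spotter.landmark_of(n,c)
            except Exception as e: print(n,str(e)[:60]);continue
            print(c,n,[(np.round(np.array(x['xyz'])*1000).tolist(),round(x['conf'],2)) for x in r[:2]])
a=cv2.imread('pics/scene0.png');b=cv2.imread('pics/side0.png')
print(telemetry.get_obs())
E
```

```text
dict_keys(['pixels', 'camera_matrix', 'xyz', 'orientation']) [-0.051 -0.755  0.586]
scene stand [([488.0, 55.0, 4.0], 0.58), ([495.0, 312.0, 4.0], 0.52)]
scene pocket [([446.0, 66.0, 0.0], 0.59)]
scene lip [([452.0, 116.0, 39.0], 0.63)]
scene groove [([522.0, 49.0, 8.0], 0.77)]
scene bar_hinge [([548.0, 46.0, 30.0], 0.89)]
scene bar_grip [([459.0, 67.0, 45.0], 0.83)]
scene battery [([471.0, -358.0, 2.0], 0.69), ([459.0, 65.0, 45.0], 0.54)]
scene terminal [([496.0, 313.0, 2.0], 0.6)]
scene terminal_top [([496.0, 315.0, 196.0], 0.96)]
scene rack [([504.0, 306.0, -6.0], 0.64)]
scene jar_d [([647.0, -171.0, -1.0], 0.59)]
scene cream_tube [([719.0, 20.0, -2.0], 0.81)]
scene dropper_2 [([672.0, 195.0, -4.0], 0.69)]
dict_keys(['pixels', 'camera_matrix', 'xyz', 'orientation']) [ 0.057 -1.003  1.116]
side stand [([488.0, 56.0, 3.0], 0.96)]
side pocket [([443.0, 66.0, 3.0], 0.56)]
side lip [([454.0, 112.0, 36.0], 0.65)]
side groove [([524.0, 49.0, 4.0], 0.69)]
side bar_hinge [([547.0, 44.0, 28.0], 0.71)]
side bar_grip [([456.0, 60.0, 51.0], 0.56)]
side battery [([471.0, -357.0, 1.0], 0.85), ([
[... 305 characters left out ...]
: 1.4, 'q': array([ 1.07870827e+00,  1.80769792e-01,  1.60697486e+00, -1.81416624e-05,
        1.35374740e+00, -2.06280444e-01]), 'dq': array([-3.43302480e-04, -4.58811085e-04,  6.03426062e-05, -3.23319434e-04,
        1.78024305e-04,  3.43552507e-04]), 'joint_efforts': array([ 2.68818112e-04, -4.44852054e+01, -3.51668251e+01, -2.43761706e-04,
        1.05955103e-03,  8.31259030e-06]), 'eef_pos': array([0.16211048, 0.5517211 , 0.23131763]), 'eef_rot': array([2.55336585e-05, 1.42415986e-01, 9.89806892e-01, 4.42363774e-05]), 'wrist_force': array([-0.41548449,  0.58973322,  0.02134903]), 'torque': array([-0.00861471,  0.01602094,  0.02305162]), 'grasp_force': 0.0, 'opening': 1.0004903111610217}
```

View pics/scene0.png

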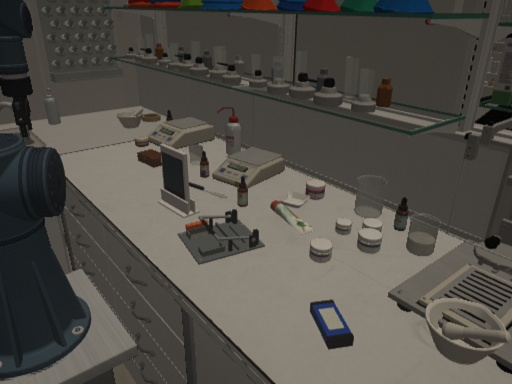

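View pics/side0.png

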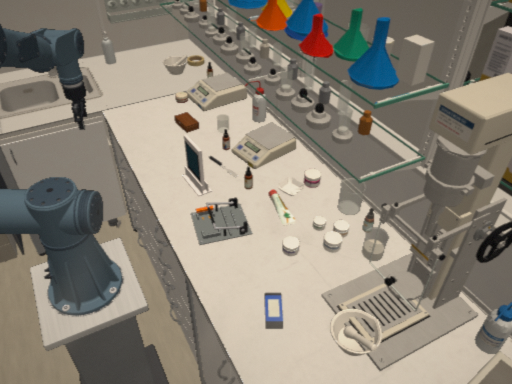

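```bash
python3 - <<'E'
from h import *
from scipy.optimize import least_squares
loc={'pocket':(-45,0),'lip':(-45,49),'groove':(35,0),'bar_hinge':(60,0),'stand':(0,0),'bar_grip':(-33,0)}
ms={'pocket':[(446,66),(443,66)],'lip':[(452,116),(454,112)],'groove':[(522,49),(524,49)],'bar_hinge':[(548,46),(547,44)],'stand':[(488,55),(488,56)],'bar_grip':[(459,67),(456,60)]}
def res(p):
    c,s=np.cos(p[2]),np.sin(p[2]);o=[]
    for k,v in ms.items():
        x,y=loc[k];q=np.array([p[0]+c*x-s*y,p[1]+s*x+c*y])
        for m in v:o+=list(q-m)
    return o
s=least_squares(res,[488,55,-.2],loss='soft_l1');p=s.x;print(p[:2],np.degrees(p[2]),np.round(s.fun,1))
def S(x,y,z):
    c,s_=np.cos(p[2]),np.sin(p[2]);return np.array([p[0]+c*x-s_*y,p[1]+s_*x+c*y,z])/1000
outs=[]
for n,wins in (('scene',[(165,195,110,70),(145,135,70,90),(300,290,60,60)]),('side',[(180,185,85,65),(170,125,50,75),(255,285,40,50)])):
    c=snap(n);im=c['pixels'][:,:,::-1]
    row=[]
    for i,(x,y,w,h) in enumerate(wins):
        f=270/h; b=cv2.resize(im[y:y+h,x:x+w],None,fx=f,fy=f,interpolation=cv2.INTER_CUBIC)
        if i==0:
            for q in [S(-95,-82.5,6),S(95,-82.5,6),S(95,82.5,6),S(-95,82.5,6),S(60,77,42),S(60,-77,42),S(-45,49,36)]:
                u=(proj(c,q)[0]-[x,y]+.5)*f; cv2.circle(b,tuple(int(v) for v in u),3,(0,255,0),1)
        row.append(b[:,:265] if i else b[:,:400])
        print(n,i,f)
    outs.append(np.hstack(row))
w=max(o.shape[1] for o in outs);outs=[cv2.copyMakeBorder(o,0,0,0,w-o.shape[1],0) for o in outs]
o=np.vstack(outs);k=min(1,800/o.shape[1]);print(o.shape,k);cv2.imwrite('pics/m.png',cv2.resize(o,None,fx=k,fy=k))
E
```

```text
[488.38689105  56.33276686] -11.471093312200958 [-1.7 -0.7  1.3 -0.7  2.  -2.7  0.   1.3  0.7  0.4 -1.3  0.4 -0.8 -1.6
  0.2  0.4  0.4  1.3  0.4  0.3 -3.  -4.1  0.   2.9]
scene 0 3.857142857142857
scene 1 3.0
scene 2 4.5
side 0 4.153846153846154
side 1 3.6
side 2 5.4
(540, 875, 3) 0.9142857142857143
```

View pics/m.png

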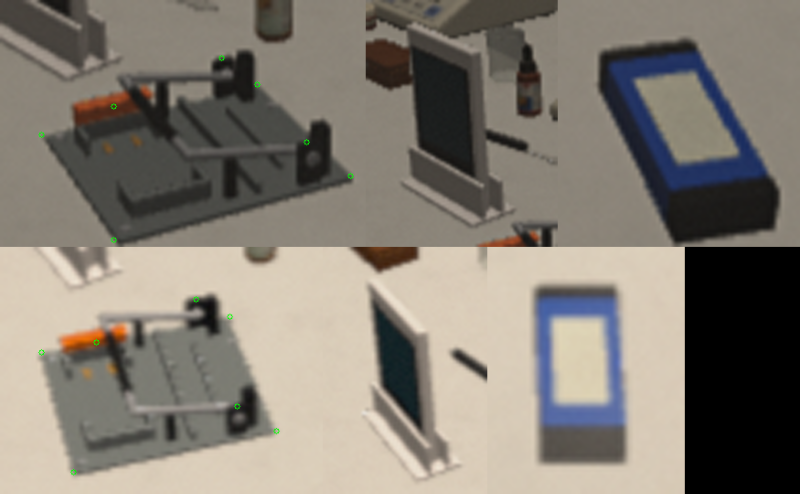

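>>> send_rows([
  [[0, 0, -85.1], [294, -489, 0], 0],
  [[0, 0, -85.1], [294, -489, 0], 0],
  [[0, 0, -85.1], [294, -489, 0], 0],
  [[0, 0, -85.1], [294, -489, 0], 0],
  [[0, 0, -85.1], [294, -489, 0], 0],
  [[0, 0, -85.1], [294, -489, 0], 0],
  [[0, 0, -85.1], [294, -489, 0], 0],
  [[0, 0, -85.1], [294, -489, 0], 0],
  [[0, 0, -85.1], [294, -489, 0], 0],
  [[0, 0, -85.1], [294, -489, 0], 0],
])

```text
time_s: 2.75
eef_pos: [0.4577, 0.0593, 0.2315]
eef_rot: [0.001, 0.776, 0.631, 0.0]
wrist_force: [-1.0, 0.3, -0.3]
opening: 0.496
grasp_force: 0.0
```

```bash
python3 - <<'E'
from h import *
o=telemetry.get_obs();print(o['time_s'],o['eef_pos'],o['eef_rot'],o['opening'],o['wrist_force'])
c=snap('wrist');im=c['pixels'][:,:,::-1].copy()
pts('wrist',['bar_grip','bar_hinge','lip','pocket','groove'])
def S(x,y,z): return np.array([488.4+.98*x+.1989*y,56.3-.1989*x+.98*y,z])/1000
for q in [S(-95,-82.5,6),S(95,-82.5,6),S(95,82.5,6),S(-95,82.5,6),S(60,77,42),S(60,-77,42),S(-45,49,40),S(-33,42,50),S(-33,-42,50)]:
    cv2.circle(im,tuple(int(v) for v in proj(c,q)[0]),4,(0,255,0),1)
cv2.imwrite('pics/w1.png',im);print(c['xyz'])
E
```

```text
2.75 [0.45769852 0.05932618 0.23151867] [5.25248874e-04 7.75912829e-01 6.30839917e-01 6.72419632e-05] 0.49584629865148555 [-1.02861461  0.29994393 -0.2943101 ]
wrist bar_grip land [([460.0, 62.0, 50.0], 0.6)]
wrist bar_grip boxe [([474.0, 76.0, 48.0], 0.92), ([491.0, 62.0, 4.0], 0.69)]
wrist bar_hinge land [([550.0, 44.0, 30.0], 0.64)]
wrist bar_hinge boxe [([492.0, 59.0, 5.0], 0.91)]
wrist lip land [([458.0, 113.0, 36.0], 0.59)]
wrist lip boxe [([490.0, 62.0, 6.0], 0.65)]
wrist pocket land [([446.0, 65.0, 8.0], 0.63)]
wrist pocket boxe [([490.0, 62.0, 10.0], 0.71)]
wrist groove land [([526.0, 48.0, 10.0], 0.92)]
wrist groove boxe [([494.0, 59.0, 4.0], 0.69)]
[0.47036126 0.12372121 0.37440048]
```

View pics/w1.png

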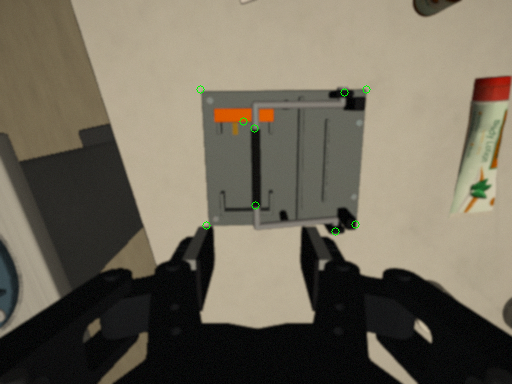

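>>> send_rows([
  [[0, 0, 0], [2, 0, -60], 0],
  [[0, 0, 0], [2, 0, -120], 0],
  [[0, 0, 0], [2, 0, -170], 0],
  [[0, 0, 0], [2, 0, -199], 0],
  [[0, 0, 0], [2, 0, -199], 0],
  [[0, 0, 0], [2, 0, -199], 1],
  [[0, 0, 0], [2, 0, -199], 1],
  [[0, 0, 0], [2, 0, -199], 1],
  [[0, 0, 0], [2, 0, -199], 1],
])

```text
time_s: 4.42
eef_pos: [0.4573, 0.0631, 0.0337]
eef_rot: [-0.001, 0.774, 0.633, -0.0]
wrist_force: [-7.2, 0.8, 8.9]
opening: 0.092
grasp_force: 58.6
```

```bash
python3 - <<'E'
from h import *
o=telemetry.get_obs();print(o['time_s'],o['eef_pos'],o['opening'],o['wrist_force'],o['grasp_force'])
# arc for the commanded shifts
for t in np.radians([0,12,24,36,48,60,70,78,84,89]):
    a=np.radians(168)-t;b=np.radians(168)
    dx=95*(np.cos(a)-np.cos(b));dz=95*(np.sin(a)-np.sin(b));print(round(np.degrees(t)),np.round([.98*dx,-.1989*dx,dz]).astype(int).tolist())
E
```

```text
4.425 [0.45727566 0.06313359 0.03374195] 0.09184297194801584 [-7.21311814  0.77531021  8.92719271] 58.60808730125427
0 [0, 0, 0]
12 [6, -1, 19]
24 [16, -3, 36]
36 [29, -6, 51]
48 [45, -9, 63]
60 [62, -13, 71]
70 [78, -16, 74]
78 [91, -18, 75]
84 [101, -20, 75]
89 [109, -22, 74]
```

>>> send_rows([
  [[0, 0, 0], [6, -1, 19], 1],
  [[0, 0, 0], [16, -3, 36], 1],
  [[0, 0, 0], [29, -6, 51], 1],
  [[0, 0, 0], [45, -9, 63], 1],
  [[0, 0, 0], [62, -13, 71], 1],
  [[0, 0, 0], [78, -16, 74], 1],
  [[0, 0, 0], [91, -18, 75], 1],
  [[0, 0, 0], [101, -20, 75], 1],
  [[0, 0, 0], [107, -22, 74], 1],
  [[0, 0, 0], [107, -22, 74], 1],
])

```text
time_s: 5.68
eef_pos: [0.5666, 0.0414, 0.1071]
eef_rot: [0.0, 0.774, 0.633, 0.002]
wrist_force: [2.2, 4.1, 1.7]
opening: 0.09
grasp_force: 62.8
```

>>> send_rows([
  [[0, 0, 0], [0, 0, 0], 0],
  [[0, 0, 0], [0, 0, 0], 0],
  [[0, 0, 0], [0, 0, 0], 0],
  [[0, 0, 0], [0, 0, 60], 0],
  [[0, 0, 0], [-30, -20, 120], -0.5],
  [[0, 0, 0], [-60, -60, 124], -0.5],
  [[0, 0, 0], [-90, -120, 124], -1],
  [[0, 0, 0], [-94, -180, 124], -1],
  [[0, 0, 0], [-94, -240, 124], -1],
  [[0, 0, 0], [-94, -280, 124], -1],
])

```text
time_s: 6.92
eef_pos: [0.4704, -0.2422, 0.2305]
eef_rot: [0.0, 0.775, 0.632, -0.0]
wrist_force: [0.6, 0.8, 0.3]
opening: 1.001
grasp_force: 0.0
```

```bash
python3 - <<'E'
from h import *
a=snap('scene');pts('scene',['bar_grip','battery'])
snap('side');pts('side',['bar_grip'])
c=snap('wrist','w2.png');pts('wrist',['battery'])
o=telemetry.get_obs();print(o['time_s'],o['eef_pos'],o['eef_rot'],o['opening'])
# battery outline: dark/blue against bench in wrist image
im=c['pixels'][:,:,::-1]
hsv=cv2.cvtColor(im,cv2.COLOR_BGR2HSV)
m=((hsv[...,0]>105)&(hsv[...,0]<130)&(hsv[...,1]>120)&(hsv[...,2]>40)).astype(np.uint8)
n,l,st,ce=cv2.connectedComponentsWithStats(m);i=1+np.argmax(st[1:,4]);k=l==i
r=cv2.minAreaRect(np.argwhere(k)[:,::-1].astype(np.float32));b=cv2.boxPoints(r)
print('blue px',b.round(1).tolist())
w=np.array([ray(c,q,.024)[:2] for q in b]);print((w*1000).round(1).tolist(),'centre',(w.mean(0)*1000).round(1))
v=image=im.copy();cv2.polylines(v,[b.astype(int)],True,(0,255,0),1)
sc=a['pixels'][170:270,150:280,::-1];sc=cv2.resize(sc,(499,384))
cv2.imwrite('pics/w2.png',np.hstack([cv2.resize(v,(0,0),fx=.75,fy=.75),cv2.resize(sc,(374,288))]))
E
```

```text
scene bar_grip land [([569.0, 42.0, 120.0], 0.69)]
scene bar_grip boxe [([562.0, 31.0, 102.0], 0.62)]
scene battery land []
scene battery boxe [([465.0, -368.0, 23.0], 0.96)]
side bar_grip land [([568.0, 37.0, 126.0], 0.53)]
side bar_grip boxe []
wrist battery land [([474.0, -357.0, 3.0], 0.74)]
wrist battery boxe [([475.0, -349.0, 25.0], 0.89)]
7.475 [ 0.471304   -0.23840985  0.23040755] [6.60725846e-05 7.73798241e-01 6.33432141e-01 2.97563116e-05] 0.9978010558426665
blue px [[246.60000610351562, 285.0], [267.29998779296875, 219.39999389648438], [305.5, 231.5], [284.79998779296875, 297.0]]
[[427.8, -385.8], [470.5, -303.4], [513.2, -327.9], [472.7, -412.8]] centre [ 471.  -357.5]
```

View pics/w2.png

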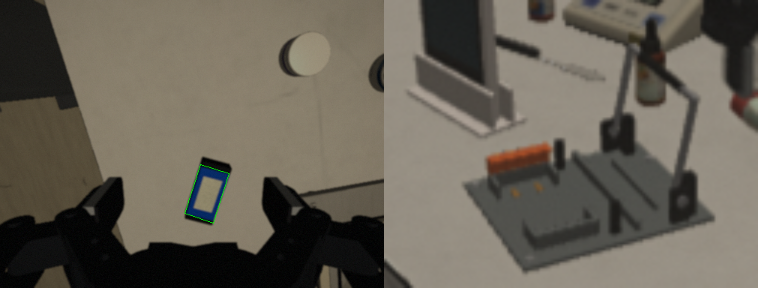

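>>> send_rows([
  [[0, 0, -7], [1, -60, -20], -1],
  [[0, 0, -15], [1, -118, -60], -1],
  [[0, 0, -15], [1, -118, -110], -1],
  [[0, 0, -15], [1, -118, -160], -1],
  [[0, 0, -15], [1, -118, -200], -1],
  [[0, 0, -15], [1, -118, -222], -1],
  [[0, 0, -15], [1, -118, -228], -1],
  [[0, 0, -15], [1, -118, -228], -1],
])

```text
time_s: 8.48
eef_pos: [0.4725, -0.3573, 0.0027]
eef_rot: [0.0, 0.85, 0.527, 0.0]
wrist_force: [-0.1, -0.1, 0.5]
opening: 0.996
grasp_force: 0.0
```

```bash
python3 - <<'E'
from h import *
o=telemetry.get_obs();print(o['time_s'],o['eef_pos'],o['eef_rot'],o['opening'],o['wrist_force'])
c=snap('wrist','w3.png');pts('wrist',['battery']);snap('side');pts('side',['battery']);snap('scene');pts('scene',['battery'])
E
```

```text
8.475 [ 0.47245915 -0.35726796  0.0026785 ] [1.46825503e-04 8.50108748e-01 5.26607154e-01 1.36222247e-05] 0.995608448461045 [-0.11072044 -0.05529316  0.52747555]
wrist battery land [([473.0, -357.0, 2.0], 0.79)]
wrist battery boxe [([479.0, -343.0, 26.0], 0.57)]
side battery land [([473.0, -356.0, -0.0], 0.95)]
side battery boxe [([462.0, -376.0, 27.0], 0.94)]
scene battery land [([473.0, -359.0, -1.0], 0.93)]
scene battery boxe [([462.0, -374.0, 22.0], 0.67)]
```

View pics/w3.png

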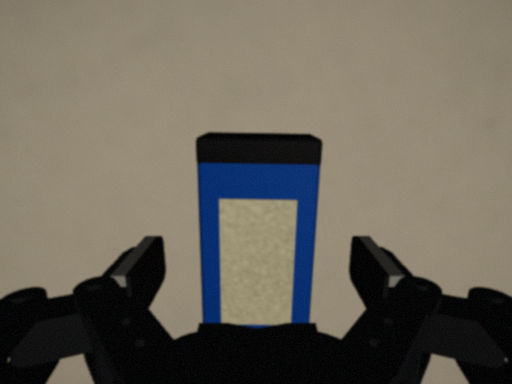

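>>> send_rows([
  [[0, 0, 0], [0, 0, -2], -1],
  [[0, 0, 0], [0, 0, -2], 1],
  [[0, 0, 0], [0, 0, -2], 1],
  [[0, 0, 0], [0, 0, -2], 1],
  [[0, 0, 0], [0, 0, -2], 1],
  [[0, 0, 0], [0, 0, 40], 1],
  [[0, 0, 0], [0, 0, 98], 1],
  [[0, 0, 0], [0, 0, 98], 1],
])

```text
time_s: 9.93
eef_pos: [0.4746, -0.36, 0.1053]
eef_rot: [0.005, 0.85, 0.526, 0.001]
wrist_force: [0.0, -0.1, -1.7]
opening: 0.57
grasp_force: 63.6
```

```bash
python3 - <<'E'
from h import *
o=telemetry.get_obs();print(o['time_s'],o['eef_pos'],o['eef_rot'],o['opening'],o['wrist_force'],o['torque'],o['grasp_force'])
c=snap('wrist');im=c['pixels'][:,:,::-1].copy()
Rm=R.from_quat(np.r_[o['eef_rot'][1:],o['eef_rot'][0]]).as_matrix();t=o['eef_pos']
# hypothesised: battery top at TCP z offset; top-face corners, in tool frame (x along length)
for dz,col in ((-24,(0,255,0)),):
  for sx in (-55,55):
    for sy in (-25,25):
      P=t+Rm@np.array([sx,sy,dz])/1000
      u=proj(c,P)[0];print(sx,sy,u.round(1)); 
      if 0<u[1]<384: cv2.circle(im,tuple(int(v) for v in u),3,col,1)
cv2.imwrite('pics/w4.png',im)
snap('scene');pts('scene',['battery']);snap('side');pts('side',['battery'])
E
```

```text
9.925 [ 0.47458134 -0.35998216  0.1052769 ] [4.64296162e-03 8.50179648e-01 5.26471633e-01 7.92810868e-04] 0.5696827151646827 [ 0.01287482 -0.05030667 -1.74410925] [-0.04102211  0.02292083 -0.04046648] 63.57446551322937
-55 -25 [205.3 370.6]
-55 25 [310.7 370.6]
55 -25 [193.2 136.1]
55 25 [323.9 136.2]
scene battery land [([475.0, -357.0, 101.0], 0.87), ([501.0, 307.0, -1.0], 0.69)]
scene battery boxe [([458.0, -382.0, 127.0], 0.9)]
side battery land [([468.0, -356.0, 97.0], 0.65)]
side battery boxe [([458.0, -380.0, 120.0], 0.74)]
```

View pics/w4.png

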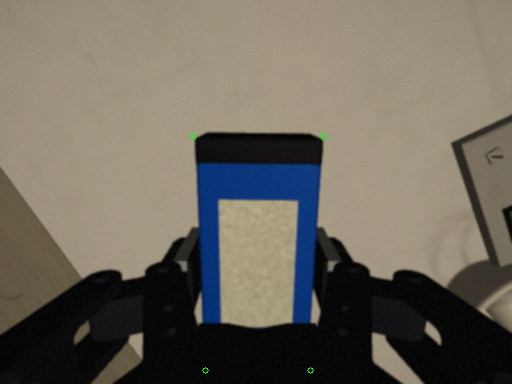

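>>> send_rows([
  [[0, 0, 5], [-10, 50, 20], 1],
  [[0, 0, 10], [-18, 110, 20], 1],
  [[0, 0, 15], [-27, 170, 20], 1],
  [[0, 0, 15], [-36, 230, 20], 1],
  [[0, 0, 15], [-44, 285, 20], 1],
  [[0, 0, 15], [-49, 315, 20], 1],
  [[0, 0, 15], [-49, 315, 20], 1],
  [[0, 0, 15], [-49, 315, 20], 1],
])

```text
time_s: 11.28
eef_pos: [0.4232, -0.0426, 0.1201]
eef_rot: [0.0, 0.774, 0.633, -0.0]
wrist_force: [-0.1, 0.1, -2.5]
opening: 0.576
grasp_force: 63.7
```

```bash
python3 - <<'E'
from h import *
c=snap('wrist','w5.png')
o=telemetry.get_obs();print(o['time_s'],o['eef_pos'],o['eef_rot'],o['opening'],o['wrist_force'],o['torque'])
pts('wrist',['stand','pocket','lip','groove','bar_hinge'])
def S(x,y,z): return np.array([489.4+.98*x+.1989*y,56.3-.1989*x+.98*y,z])/1000
im=c['pixels'][:,:,::-1].copy()
im=cv2.resize(im,None,fx=1.5,fy=1.5,interpolation=cv2.INTER_CUBIC)
for q in [S(-95,-82.5,6),S(-95,82.5,6),S(-72,34,22),S(-72,57,22),S(-18,57,22),S(-18,34,22),S(-72,-57,22),S(-18,-57,22),S(-72,-34,22),S(-18,-34,22),S(22,75,18),S(22,-75,18)]:
    u=proj(c,q)[0];print(u.round(1).tolist(),end=' ');cv2.circle(im,tuple(int(v*1.5) for v in u),3,(0,255,0),1)
cv2.imwrite('pics/w5.png',im)
E
```

```text
11.325 [ 0.42331475 -0.04300406  0.12014253] [ 4.49364415e-05  7.74413999e-01  6.32679177e-01 -1.23105110e-04] 0.5702534421202613 [ 0.179498   0.0895396 -2.0554903] [ 0.025763    0.01000135 -0.01573134]
wrist stand land [([489.0, 56.0, -1.0], 0.83)]
wrist stand boxe [([494.0, 39.0, 7.0], 0.76)]
wrist pocket land [([446.0, 66.0, 9.0], 0.71)]
wrist pocket boxe [([493.0, 41.0, 10.0], 0.73)]
wrist lip land []
wrist lip boxe [([496.0, 40.0, 4.0], 0.98)]
wrist groove land [([527.0, 46.0, 3.0], 0.66)]
wrist groove boxe [([498.0, 37.0, 7.0], 0.78)]
wrist bar_hinge land [([549.0, 42.0, 33.0], 0.6)]
wrist bar_hinge boxe [([496.0, 36.0, 8.0], 0.77)]
[198.1, 154.7] [186.8, -79.9] [219.0, -9.8] [218.0, -48.6] [298.4, -48.4] [297.2, -9.6] [222.6, 124.7] [293.0, 124.8] [221.8, 93.3] [294.0, 93.4] [358.3, -76.7] [342.0, 147.7]
```

View pics/w5.png

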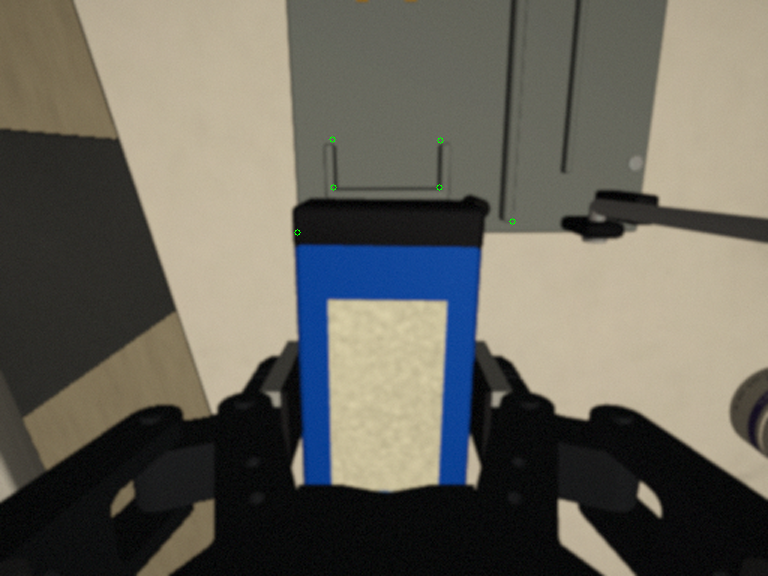

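>>> send_rows([
  [[-6, 1.2, 0], [10, 45, 0], 1],
  [[-12.7, 2.6, 0], [19.6, 91.4, 0], 1],
  [[-12.7, 2.6, 0], [19.6, 91.4, -40], 1],
  [[-12.7, 2.6, 0], [19.6, 91.4, -75], 1],
  [[-12.7, 2.6, 0], [19.6, 91.4, -90], 1],
  [[-12.7, 2.6, 0], [19.6, 91.4, -98], 1],
  [[-12.7, 2.6, 0], [19.6, 91.4, -98], 1],
  [[-12.7, 2.6, 0], [19.6, 91.4, -98], 1],
])

```text
time_s: 12.82
eef_pos: [0.4431, 0.0487, 0.0231]
eef_rot: [0.072, 0.77, 0.628, -0.087]
wrist_force: [-0.7, -0.0, -3.3]
opening: 0.567
grasp_force: 63.5
```

```bash
python3 - <<'E'
from h import *
c=snap('wrist','w6.png')
o=telemetry.get_obs();print(o['time_s'],o['eef_pos'],o['eef_rot'],o['opening'],o['wrist_force'],o['torque'])
a=snap('scene')['pixels'][190:265,165:275,::-1];b=snap('side')['pixels'][185:250,180:265,::-1]
cv2.imwrite('pics/w6.png',np.hstack([cv2.resize(x,(400,300),interpolation=cv2.INTER_CUBIC) for x in (a,b)]))
cv2.imwrite('pics/w6.png',np.vstack([cv2.imread('pics/w6.png'),np.pad(cv2.resize(c['pixels'][:,:,::-1],(400,300)),((0,0),(0,400),(0,0)))]))
E
```

```text
12.875 [0.44309699 0.04878378 0.02310029] [ 0.07160893  0.76953724  0.62854906 -0.08723922] 0.5718519143827657 [-1.96910458 -0.70234012 -2.13948091] [0.1511535  0.19256851 0.00979906]
```

View pics/w6.png

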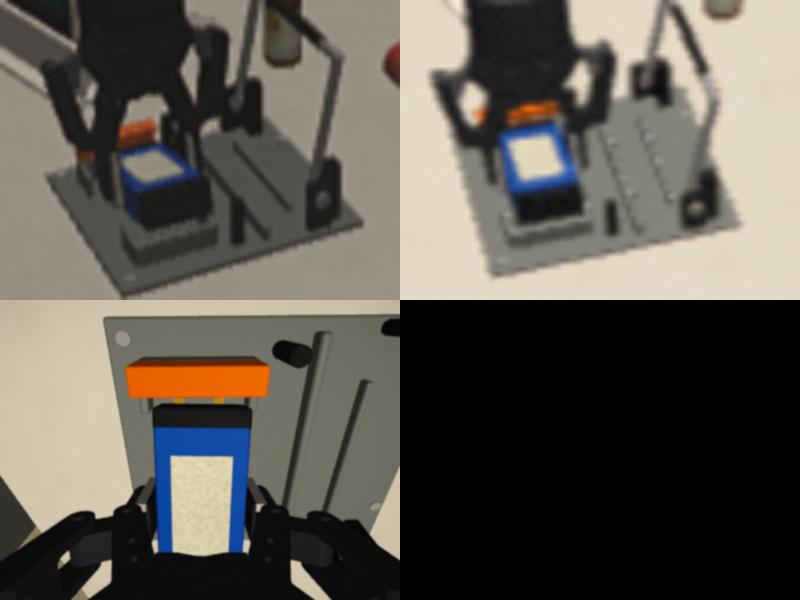

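```bash
python3 - <<'E'
from h import *
c=snap('wrist');im=c['pixels'][:,:,::-1];o=telemetry.get_obs();print(o['wrist_force'],o['torque'],o['eef_pos'])
hsv=cv2.cvtColor(im,cv2.COLOR_BGR2HSV)
m=((hsv[...,0]<18)&(hsv[...,1]>190)&(hsv[...,2]>90))
for r in range(70,135,6):
    k=np.flatnonzero(m[r]); 
    if len(k)>50:print(r,k.min(),k.max(),(k.min()+k.max())/2)
g=cv2.cvtColor(im,cv2.COLOR_BGR2GRAY)
b=((hsv[...,0]>105)&(hsv[...,0]<130)&(hsv[...,1]>120)&(hsv[...,2]>40))
for r in (170,190,210,240):
    k=np.flatnonzero(b[r]);print('bat',r,k.min(),k.max(),(k.min()+k.max())/2)
def inv(P): d=P[:2]*1000-[490,55.8];return [.98*d[0]-.1989*d[1],.1989*d[0]+.98*d[1]]
for r,z in ((82,.04),(120,.038)):
    k=np.flatnonzero(m[r]);print([np.round(inv(ray(c,(u,r),z)),1) for u in (k.min(),k.max())])
t=o['eef_pos'];print('tcp',inv(t))
Rm=R.from_quat(np.r_[o['eef_rot'][1:],o['eef_rot'][0]]).as_matrix()
for sx in(0,30,55):print(proj(c,t+Rm@np.array([sx,0,-24])/1000))
print('tool axes in stand',inv(np.r_[490,55.8,0]/1000+Rm[:,1]/1000), inv(np.r_[490,55.8,0]/1000+Rm[:,0]/1000))
E
```

```text
[-1.72057743  0.44285025 -1.98371954] [0.1824384  0.12640363 0.01999858] [0.44312344 0.04894889 0.02293085]
82 169 339 254.0
88 161 344 252.5
94 161 344 252.5
100 162 343 252.5
106 163 342 252.5
112 164 341 252.5
118 165 341 253.0
124 166 333 249.5
bat 170 197 320 258.5
bat 190 197 318 257.5
bat 210 198 317 257.5
bat 240 198 316 257.0
[array([-74.5,  63.6]), array([-17.7,  63.6])]
[array([-78.2,  50.2]), array([-15.2,  50.3])]
tcp [np.float64(-44.57634145670088), np.float64(-16.03783167894006)]
[[258.00291595 265.79697522]]
[[258.13319042 198.72691101]]
[[258.25483907 136.09773144]]
tool axes in stand [np.float64(0.999980267554872), np.float64(-0.0003792991286791503)] [np.float64(0.0005329418504141648), np.float64(0.9745309799029633)]
```

>>> send_rows([
  [[0, 0, 0], [-1.2, 0.2, 0], 1],
  [[0, 0, 0], [-1.2, 0.2, 0], 1],
  [[0, 0, 0], [-1.2, 0.2, 0], 1],
])

```text
time_s: 13.4
eef_pos: [0.4417, 0.0493, 0.0224]
eef_rot: [0.071, 0.769, 0.629, -0.087]
wrist_force: [-0.1, 0.3, -3.2]
opening: 0.566
grasp_force: 63.6
```

```bash
python3 - <<'E'
from h import *
for i in range(2):
    c=snap('wrist');o=telemetry.get_obs();print(o['wrist_force'],o['torque'],o['eef_pos'])
E
```

```text
[ 0.56246386  0.46982487 -1.60808032] [ 0.20894245 -0.02248587 -0.04123388] [0.44170892 0.04933789 0.02237734]
[-0.28043186 -0.26077497 -2.37439024] [ 0.15971504 -0.0272946   0.01361115] [0.44160623 0.04931668 0.02231481]
```

>>> send_rows([
  [[0, 0, 0], [0.8, 4, -1], 1],
  [[0, 0, 0], [1.6, 8, -1], 1],
  [[0, 0, 0], [2, 9.8, -1], 1],
  [[0, 0, 0], [2, 9.8, -1], 1],
  [[0, 0, 0], [2, 9.8, -1], 1],
])

```text
time_s: 14.12
eef_pos: [0.4435, 0.0591, 0.0213]
eef_rot: [0.071, 0.769, 0.629, -0.088]
wrist_force: [-0.4, 0.6, -2.2]
opening: 0.572
grasp_force: 63.6
```

```bash
python3 - <<'E'
from h import *
for i in range(2):
    c=snap('wrist');o=telemetry.get_obs();print(o['wrist_force'],o['torque'],o['eef_pos'])
E
```

```text
[ 0.95123299 -0.6896222  -2.50206144] [ 0.15955986  0.00571498 -0.00912247] [0.44347225 0.05904137 0.02127876]
[ 0.47702326 -0.12661302 -2.50407958] [ 0.19257141 -0.08564415  0.03048678] [0.44347406 0.05901921 0.02128815]
```

>>> send_rows([
  [[0, 0, 0], [0.3, 1.5, 0], 1],
  [[0, 0, 0], [0.3, 1.5, 0], 1],
])

```text
time_s: 14.48
eef_pos: [0.4438, 0.0606, 0.0213]
eef_rot: [0.071, 0.769, 0.629, -0.087]
wrist_force: [0.8, 0.2, -2.4]
opening: 0.57
grasp_force: 63.6
```

>>> send_rows([
  [[0, 0, 0], [0.2, 1, 0], 1],
  [[0, 0, 0], [0.2, 1, 0], 1],
])

```text
time_s: 14.72
eef_pos: [0.444, 0.0616, 0.0213]
eef_rot: [0.071, 0.769, 0.629, -0.088]
wrist_force: [0.0, 0.0, -1.9]
opening: 0.568
grasp_force: 63.6
```

>>> send_rows([
  [[0, 0, 0], [0.2, 1, 0], 1],
  [[0, 0, 0], [0.2, 1, 0], 1],
])

```text
time_s: 14.98
eef_pos: [0.4442, 0.0627, 0.0213]
eef_rot: [0.071, 0.769, 0.629, -0.088]
wrist_force: [1.1, 0.8, -2.0]
opening: 0.569
grasp_force: 63.6
```

>>> send_rows([
  [[0, 0, 0], [0.2, 1, 0], 1],
  [[0, 0, 0], [0.2, 1, 0], 1],
])

```text
time_s: 15.22
eef_pos: [0.4443, 0.0632, 0.0213]
eef_rot: [0.072, 0.769, 0.629, -0.088]
wrist_force: [0.1, -3.9, -2.2]
opening: 0.575
grasp_force: 63.5
```

>>> send_rows([
  [[0, 0, 0], [0.2, 1, 0], 1],
  [[0, 0, 0], [0.2, 1, 0], 1],
])

```text
time_s: 15.48
eef_pos: [0.4443, 0.0633, 0.0214]
eef_rot: [0.072, 0.769, 0.629, -0.089]
wrist_force: [-0.7, -9.0, -1.9]
opening: 0.571
grasp_force: 63.4
```

>>> send_rows([
  [[0, 0, 0], [0.1, 0.5, 0], 1],
  [[0, 0, 0], [0.1, 0.5, 0], 1],
])

```text
time_s: 15.72
eef_pos: [0.4444, 0.0633, 0.0214]
eef_rot: [0.072, 0.769, 0.629, -0.089]
wrist_force: [-1.2, -11.0, -1.3]
opening: 0.571
grasp_force: 63.4
```

>>> send_rows([
  [[0, 0, 0], [-0.5, -2.6, 0], 1],
  [[0, 0, 0], [-0.5, -2.6, -1.7], 1],
  [[2.9, -0.6, 0], [-0.5, -2.3, -4.6], 1],
  [[4.9, -1, 0], [-0.4, -1.9, -6.5], 1],
  [[4.9, -1, 0], [-0.4, -1.9, -6.5], 1],
  [[4.9, -1, 0], [-0.4, -1.9, -6.5], 1],
])

```text
time_s: 16.48
eef_pos: [0.4444, 0.0634, 0.0148]
eef_rot: [0.044, 0.772, 0.631, -0.054]
wrist_force: [0.4, -0.5, -2.5]
opening: 0.575
grasp_force: 63.6
```

>>> send_rows([
  [[2, -0.4, 0], [0.1, 0.4, -1.9], 1],
  [[3.9, -0.8, 0], [0.2, 0.9, -3.8], 1],
  [[3.9, -0.8, 0], [0.2, 0.9, -3.8], 1],
])

```text
time_s: 16.85
eef_pos: [0.4444, 0.064, 0.0109]
eef_rot: [0.022, 0.774, 0.632, -0.027]
wrist_force: [0.4, -0.0, -1.9]
opening: 0.572
grasp_force: 63.6
```

>>> send_rows([
  [[2, -0.4, 0], [0.1, 0.4, -1.9], 1],
  [[3.95, -0.8, 0], [0.2, 0.9, -3.8], 1],
  [[3.95, -0.8, 0], [0.2, 0.9, -3.8], 1],
  [[3.95, -0.8, 0], [0.2, 0.9, -3.8], 1],
])

```text
time_s: 17.35
eef_pos: [0.4448, 0.0651, 0.0073]
eef_rot: [-0.0, 0.774, 0.633, -0.0]
wrist_force: [1.1, -0.0, -1.5]
opening: 0.574
grasp_force: 63.6
```

>>> send_rows([
  [[0, 0, 0], [0, 0, -0.5], 1],
  [[0, 0, 0], [0, 0, -0.5], -0.45],
  [[0, 0, 0], [0, 0, -0.5], -0.45],
  [[0, 0, 0], [0, 0, -0.5], -0.45],
  [[0, 0, 0], [0, 0, 30], -0.45],
  [[0, 0, 0], [0, 0, 90], -0.45],
  [[0, 0, 0], [10, 0, 150], -0.5],
  [[0, 0, 0], [20, 40, 210], -0.5],
  [[0, 0, 0], [30, 100, 260], -0.5],
  [[0, 0, 0], [35, 130, 280], -0.5],
])

```text
time_s: 18.6
eef_pos: [0.4801, 0.1961, 0.2894]
eef_rot: [0.0, 0.775, 0.632, 0.001]
wrist_force: [1.0, -0.6, -0.3]
opening: 0.75
grasp_force: 0.0
```

```bash
python3 - <<'E'
from h import *
a=snap('scene');pts('scene',['battery','terminal','terminal_top','rack']);b=snap('side');pts('side',['battery','terminal','terminal_top','rack'])
c=snap('wrist');pts('wrist',['terminal','terminal_top','rack'])
o=telemetry.get_obs();print(o['time_s'],o['eef_pos'],o['eef_rot'],o['opening'])
f=lambda x,w,h:cv2.resize(x,(w,h),interpolation=cv2.INTER_CUBIC)
cv2.imwrite('pics/w7.png',np.hstack([f(c['pixels'][:,:,::-1],512,384),np.vstack([f(a['pixels'][190:265,165:275,::-1],280,192),f(b['pixels'][185:250,180:265,::-1],280,192)])]))
cv2.imwrite('pics/w7raw.png',c['pixels'][:,:,::-1])
np.savez('w7.npz',**c)
E
```

```text
scene battery land [([447.0, 66.0, 7.0], 0.66)]
scene battery boxe [([441.0, 56.0, 30.0], 0.62)]
scene terminal land [([498.0, 312.0, 3.0], 0.79)]
scene terminal boxe [([492.0, 294.0, 124.0], 0.68), ([667.0, 184.0, 39.0], 0.19)]
scene terminal_top land [([500.0, 313.0, 196.0], 0.94)]
scene terminal_top boxe [([491.0, 295.0, 128.0], 0.74), ([669.0, 184.0, 38.0], 0.24)]
scene rack land [([502.0, 306.0, -5.0], 0.86)]
scene rack boxe [([490.0, 278.0, 19.0], 0.77), ([668.0, 185.0, 40.0], 0.27)]
side battery land [([446.0, 65.0, 6.0], 0.64)]
side battery boxe [([441.0, 58.0, 29.0], 0.89)]
side terminal land [([499.0, 316.0, 9.0], 0.6)]
side terminal boxe [([490.0, 294.0, 130.0], 0.81), ([506.0, 42.0, 5.0], 0.38)]
side terminal_top land [([500.0, 317.0, 193.0], 0.97)]
side terminal_top boxe [([505.0, 41.0, 5.0], 0.73), ([496.0, 293.0, 126.0], 0.58)]
side rack land []
side rack boxe [([483.0, 282.0, 9.0], 0.66), ([714.0, 2.0, 18.0], 0.35)]
wrist terminal land [([503.0, 315.0, 3.0], 0.72)]
wrist terminal boxe [([502.0, 295.0, 194.0], 0.63)]
wrist terminal_top land [([502.0, 316.0, 195.0], 0.72)]
wrist terminal_top boxe [([503.0, 294.0, 194.0], 0.57)]
wrist rack land [([501.0, 307.0, 2.0], 0.73)]
wrist rack boxe [([485.0, 310.0, 8.0], 0.89)]
19.85 [0.47968531 0.19504724 0.28721997] [-3.26394002e-04  7.74214583e-01  6.32923045e-01  3.04427459e-04] 0.7490653152868874
```

View pics/w7.png

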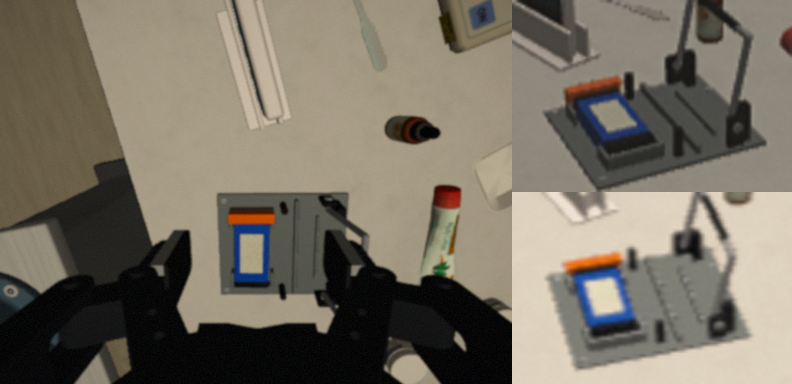

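>>> send_rows([
  [[0, 0, 5], [10, 25, 0], -0.5],
  [[0, 0, 11], [20, 55, 0], -0.5],
  [[0, 0, 11], [20, 55, 0], -0.5],
  [[0, 0, 11], [20, 55, 0], -0.5],
  [[0, 0, 11], [20, 55, 0], -0.5],
])

```text
time_s: 20.48
eef_pos: [0.4995, 0.2493, 0.2872]
eef_rot: [-0.0, 0.71, 0.704, 0.0]
wrist_force: [-0.2, -0.0, 0.1]
opening: 0.748
grasp_force: 0.0
```

```bash
python3 - <<'E'
from h import *
c=snap('wrist');o=telemetry.get_obs();print(o['time_s'],o['eef_pos'],o['eef_rot'])
pts('wrist',['terminal','terminal_top','rack'])
im=c['pixels'][:,:,::-1]
# metric top view at z=.196: 2 px/mm, x 450..550 , y 230..400
W=np.float32([[.45,.40],[.55,.40],[.55,.23],[.45,.23]])
src=np.float32([proj(c,np.r_[w,.196])[0] for w in W]);dst=np.float32([[0,0],[200,0],[200,340],[0,340]])
print(src.round())
v=cv2.warpPerspective(im,cv2.getPerspectiveTransform(src,dst),(200,340),flags=cv2.INTER_CUBIC)
g=cv2.GaussianBlur(cv2.cvtColor(v,cv2.COLOR_BGR2GRAY),(3,3),0)
l=cv2.createLineSegmentDetector().detect(g)[0][:,0]
for s in l:
    L=np.hypot(s[2]-s[0],s[3]-s[1])
    if L>35: print([round(450+s[0]/2,1),round(400-s[1]/2,1),round(450+s[2]/2,1),round(400-s[3]/2,1)],'dev deg',round(np.degrees(np.arctan((s[2]-s[0])/(s[3]-s[1]+1e-6))),1))
for r in range(60,330,30): print(400-r/2, g[r,60:140:2].tolist())
E
```

```text
20.525 [0.49959862 0.24933057 0.28727653] [-2.97563133e-04  7.10483832e-01  7.03713425e-01  2.26663839e-04]
wrist terminal land []
wrist terminal boxe [([499.0, 318.0, 192.0], 0.61)]
wrist terminal_top land [([503.0, 312.0, 194.0], 0.85)]
wrist terminal_top boxe [([500.0, 320.0, 196.0], 0.65)]
wrist rack land [([502.0, 309.0, 2.0], 0.57)]
wrist rack boxe [([720.0, 87.0, 30.0], 0.74), ([508.0, 312.0, 8.0], 0.71)]
[[181. -24.]
 [331. -25.]
 [320. 217.]
 [196. 218.]]
[np.float32(549.1), np.float32(385.6), np.float32(450.3), np.float32(386.4)] dev deg 89.5
[np.float32(489.6), np.float32(375.4), np.float32(499.3), np.float32(250.9)] dev deg 4.5
[np.float32(509.2), np.float32(252.2), np.float32(499.6), np.float32(376.5)] dev deg 4.4
[np.float32(481.1), np.float32(350.4), np.float32(487.3), np.float32(270.9)] dev deg 4.5
[np.float32(518.6), np.float32(273.4), np.float32(512.3), np.float32(353.4)] dev deg 4.5
[np.float32(494.2), np.float32(267.7), np.float32(487.4), np.float32(359.0)] dev deg 4.2
[np.float32(503.6), np.float32(352.2), np.float32(510.2), np.float32(270.9)] dev deg 4.6
[np.flo
[... 1333 characters left out ...]
179, 173, 161, 144, 152, 169, 172, 178, 183, 184, 184, 185, 181, 168, 154, 150]
280.0 [153, 153, 152, 152, 150, 148, 155, 172, 180, 182, 181, 181, 172, 154, 148, 135, 132, 152, 168, 174, 176, 177, 177, 178, 179, 179, 174, 164, 146, 145, 159, 162, 172, 182, 184, 184, 185, 183, 166, 149]
265.0 [152, 154, 154, 153, 153, 154, 154, 156, 154, 154, 153, 152, 153, 151, 152, 148, 134, 127, 147, 166, 173, 175, 177, 179, 178, 179, 179, 177, 166, 147, 136, 146, 153, 152, 153, 152, 153, 153, 152, 152]
250.0 [154, 155, 155, 153, 154, 154, 154, 153, 153, 154, 155, 153, 153, 153, 154, 153, 152, 150, 143, 142, 148, 148, 145, 141, 143, 145, 149, 152, 149, 147, 148, 149, 151, 152, 152, 152, 152, 152, 151, 152]
```

>>> send_rows([
  [[0, 0, 5], [0, 32, 0], -0.5],
  [[0, 0, 5], [0, 64, 0], -0.5],
  [[0, 0, 5], [0, 64, -40], -0.5],
  [[0, 0, 5], [0, 64, -80], -0.5],
  [[0, 0, 5], [0, 64, -110], -0.5],
  [[0, 0, 5], [0, 64, -123], -0.5],
  [[0, 0, 5], [0, 64, -123], -0.5],
  [[0, 0, 5], [0, 64, -123], -0.5],
])

```text
time_s: 21.82
eef_pos: [0.5007, 0.3144, 0.1659]
eef_rot: [0.0, 0.679, 0.734, 0.001]
wrist_force: [0.4, -0.2, 0.6]
opening: 0.746
grasp_force: 0.0
```

```bash
python3 - <<'E'
from h import *
o=telemetry.get_obs();print(o['time_s'],o['eef_pos'],o['eef_rot'],o['wrist_force'])
a=snap('scene');b=snap('side')
p1=np.array(a['xyz']);p2=np.array(b['xyz'])
for u,v in (((413,122),(413,157)),((100,45),(100,2)),((250,82),(250,82))):
    d1=ray(a,u,0)-p1;d2=ray(b,v,0)-p2
    s,t=np.linalg.lstsq(np.c_[d1,-d2],p2-p1,rcond=None)[0];print((p1+s*d1).round(3),(p2+t*d2).round(3))
for z in (.4,.6,.8): print(z,ray(a,(413,122),z).round(2),ray(a,(250,82),z).round(2))
E
```

```text
21.825 [0.50074207 0.31435773 0.16585084] [2.11072390e-04 6.78665912e-01 7.34445742e-01 1.41010219e-03] [ 0.36795562 -0.23814066  0.55368529]
[ 1.063 -0.128  0.28 ] [ 1.091 -0.191  0.255]
[0.49  0.777 0.455] [0.358 0.834 0.575]
[0.759 0.264 0.371] [0.73  0.293 0.395]
0.4 [ 0.63 -0.37  0.4 ] [0.65 0.13 0.4 ]
0.6 [-0.1  -0.78  0.6 ] [-0.1  -0.82  0.6 ]
0.8 [-0.83 -1.19  0.8 ] [-0.86 -1.77  0.8 ]
```

>>> send_rows([
  [[0, 0, 0], [0, 0, 0], 1],
  [[0, 0, 0], [0, 0, 0], 1],
  [[0, 0, 0], [0, 0, 0], 1],
  [[0, 0, 0], [0, 0, 0], 1],
  [[0, 0, 0], [0, 0, 0], 1],
  [[0, 0, 0], [0, 0, 20], 1],
  [[0, 0, 0], [0, 0, 60], 1],
  [[0, 0, 0], [0, 0, 110], 1],
  [[0, 0, 0], [0, 0, 145], 1],
  [[0, 0, 0], [0, 0, 145], 1],
])

```text
time_s: 23.18
eef_pos: [0.5009, 0.3145, 0.3119]
eef_rot: [0.001, 0.679, 0.735, 0.003]
wrist_force: [-0.2, 0.1, -2.5]
opening: 0.153
grasp_force: 59.2
```

```bash
python3 - <<'E'
from h import *
c=snap('wrist');o=telemetry.get_obs();print(o['time_s'],o['eef_pos'],o['eef_rot'],o['wrist_force'],o['torque'],o['opening'],o['grasp_force'])
pts('wrist',['terminal_top']);snap('scene');pts('scene',['terminal','terminal_top']);snap('side');pts('side',['terminal','terminal_top'])
E
```

```text
23.225 [0.49974249 0.31401996 0.30908043] [-2.11225596e-04  6.78628177e-01  7.34481778e-01  5.19628515e-04] [-0.14249651  0.02810323 -3.6307539 ] [0.03104225 0.03907787 0.00503932] 0.15680644292826518 59.132080078125
wrist terminal_top land [([505.0, 313.0, 343.0], 0.78)]
wrist terminal_top boxe [([504.0, 338.0, 341.0], 0.97)]
scene terminal land [([496.0, 312.0, 148.0], 0.96)]
scene terminal boxe [([492.0, 290.0, 244.0], 0.86), ([493.0, 286.0, 23.0], 0.27)]
scene terminal_top land [([498.0, 315.0, 341.0], 0.7)]
scene terminal_top boxe [([491.0, 294.0, 248.0], 0.88), ([438.0, 57.0, 26.0], 0.29)]
side terminal land [([499.0, 316.0, 152.0], 0.56)]
side terminal boxe [([494.0, 290.0, 246.0], 0.65)]
side terminal_top land [([501.0, 316.0, 338.0], 0.59), ([501.0, 312.0, -2.0], 0.16)]
side terminal_top boxe [([494.0, 288.0, 248.0], 0.74)]
```

```bash
python3 - <<'E'
from h import *
o=telemetry.get_obs()
cur=R.from_quat(np.r_[o['eef_rot'][1:],o['eef_rot'][0]])
ys=np.radians(-11.47);ax=np.array([-np.sin(ys),np.cos(ys),0])
th=np.radians(17)
r=R.from_rotvec(ax*th)*R.from_euler('z',-16,degrees=True)
print('turn',np.degrees(r.as_rotvec()).round(2),'half',np.degrees((R.from_euler('z',-16,degrees=True)).as_rotvec()))
L=158
for zo in (120,40,12,8):
    x=29+L*np.sin(th);z=zo+L*np.cos(th)
    P=np.array([488.9+.98*x,56.1-.1989*x,z]);print(zo,P.round(1),'shift',(P-np.array([499.6,313.9,309.2])).round(1))
E
```

```text
turn [  1.03  17.02 -15.88] half [  0.   0. -16.]
120 [562.6  41.1 271.1] shift [  63.  -272.8  -38.1]
40 [562.6  41.1 191.1] shift [  63.  -272.8 -118.1]
12 [562.6  41.1 163.1] shift [  63.  -272.8 -146.1]
8 [562.6  41.1 159.1] shift [  63.  -272.8 -150.1]
```

>>> send_rows([
  [[0, 0, -3], [5, -25, 0], 1],
  [[0, 0, -7], [15, -70, 0], 1],
  [[0, 0, -11], [27, -120, 0], 1],
  [[0, 0, -14], [40, -170, 0], 1],
  [[0.3, 5, -16], [50, -215, 0], 1],
  [[0.7, 11, -16], [58, -250, 0], 1],
  [[1, 17, -15.9], [63, -272.8, 0], 1],
  [[1, 17, -15.9], [63, -272.8, 0], 1],
  [[1, 17, -15.9], [63, -272.8, -20], 1],
  [[1, 17, -15.9], [63, -272.8, -38], 1],
])

```text
time_s: 25.08
eef_pos: [0.562, 0.0423, 0.2699]
eef_rot: [-0.114, 0.765, 0.626, -0.093]
wrist_force: [0.1, 0.2, -3.3]
opening: 0.155
grasp_force: 59.4
```

```bash
python3 - <<'E'
from h import *
c=snap('wrist');pts('wrist',['groove','bar_grip','bar_hinge','terminal_top'])
snap('scene');pts('scene',['terminal','terminal_top','groove','bar_grip','battery']);snap('side');pts('side',['terminal','terminal_top','groove','bar_grip','battery'])
o=telemetry.get_obs();print(o['time_s'],o['eef_pos'],o['eef_rot'],o['wrist_force'],o['torque'],o['opening'])
Rm=R.from_quat(np.r_[o['eef_rot'][1:],o['eef_rot'][0]]).as_matrix()
f=o['eef_pos']+Rm[:,2]*.158;d=f[:2]*1000-[488.9,56.1];print('foot',f.round(4),'local',.98*d[0]-.1989*d[1],.1989*d[0]+.98*d[1],'tilt',np.degrees(np.arccos(-Rm[2,2])),'yaw',np.degrees(np.arctan2(Rm[1,0],Rm[0,0])))
E
```

```text
wrist groove land [([528.0, 50.0, 7.0], 0.85)]
wrist groove boxe [([536.0, 62.0, 6.0], 0.67), ([716.0, 22.0, 21.0], 0.48)]
wrist bar_grip land [([570.0, 41.0, 121.0], 0.61)]
wrist bar_grip boxe [([570.0, 45.0, 126.0], 0.84)]
wrist bar_hinge land []
wrist bar_hinge boxe [([537.0, 63.0, 9.0], 0.95), ([444.0, 66.0, 31.0], 0.35)]
wrist terminal_top land [([572.0, 39.0, 298.0], 0.7)]
wrist terminal_top boxe [([577.0, 64.0, 301.0], 0.58)]
scene terminal land [([514.0, 50.0, 123.0], 0.81)]
scene terminal boxe [([533.0, 20.0, 214.0], 0.77), ([712.0, 8.0, 14.0], 0.52)]
scene terminal_top land [([571.0, 40.0, 303.0], 0.89)]
scene terminal_top boxe [([536.0, 26.0, 218.0], 0.95)]
scene groove land [([522.0, 49.0, 8.0], 0.93), ([644.0, -170.0, 0.0], 0.18)]
scene groove boxe [([503.0, 34.0, 7.0], 0.97), ([712.0, 7.0, 16.0], 0.66)]
scene bar_grip land [([568.0, 41.0, 120.0], 0.74), ([445.0, 65.0, 7.0], 0.48)]
scene bar_grip boxe [([556.0, -17.0, 81.0], 0.64), ([535.0, 27.0, 214.0], 0.4)]
scene battery land [([446.0, 65.0, 3.0], 0.81), ([520.0, 50.0, 7.0], 0.28)]
scene battery boxe [([441.0, 57.0, 2
[... 201 characters left out ...]
, 39.0, 302.0], 0.59)]
side terminal_top boxe [([536.0, 24.0, 216.0], 0.58)]
side groove land [([522.0, 48.0, 2.0], 0.57), ([574.0, 40.0, 300.0], 0.18)]
side groove boxe [([502.0, 33.0, 6.0], 0.89)]
side bar_grip land [([567.0, 40.0, 120.0], 0.46)]
side bar_grip boxe []
side battery land [([446.0, 69.0, 5.0], 0.73)]
side battery boxe [([440.0, 60.0, 30.0], 0.75), ([664.0, 186.0, 48.0], 0.34)]
26.625 [0.5626868  0.04119719 0.27120234] [-0.11442404  0.76589143  0.6257816  -0.09335331] [-0.63916823  0.03021285 -2.54883669] [-0.13063483 -0.35798753 -0.02586641] 0.15458472976348273
foot [0.5175 0.0504 0.1201] local 29.1227071642854 0.12518885455999484 tilt 16.984346820851236 yaw 78.50016604717482
```

>>> send_rows([
  [[-0.6, -2.9, 0], [-3.9, 0.8, -20], 1],
  [[-0.6, -2.9, 0], [-3.9, 0.8, -50], 1],
  [[-0.6, -2.9, 0], [-3.9, 0.8, -75], 1],
  [[-0.6, -2.9, 0], [-3.9, 0.8, -90], 1],
  [[-0.6, -2.9, 0], [-3.9, 0.8, -98], 1],
  [[-0.6, -2.9, 0], [-3.9, 0.8, -104], 1],
  [[-0.6, -2.9, 0], [-3.9, 0.8, -107], 1],
  [[-0.6, -2.9, 0], [-3.9, 0.8, -107], 1],
])

```text
time_s: 27.62
eef_pos: [0.559, 0.042, 0.1645]
eef_rot: [-0.094, 0.769, 0.628, -0.077]
wrist_force: [-0.2, 0.0, -3.0]
opening: 0.155
grasp_force: 59.4
```

```bash
python3 - <<'E'
from h import *
snap('scene');pts('scene',['terminal','terminal_top']);snap('side');pts('side',['terminal','terminal_top','bar_grip'])
o=telemetry.get_obs();print(o['time_s'],o['eef_pos'],o['eef_rot'],o['wrist_force'],o['torque'],o['opening'])
E
```

```text
scene terminal land [([519.0, 49.0, 11.0], 0.87), ([453.0, 110.0, 40.0], 0.73)]
scene terminal boxe [([530.0, 20.0, 105.0], 0.65)]
scene terminal_top land [([566.0, 41.0, 195.0], 0.64)]
scene terminal_top boxe [([534.0, 27.0, 110.0], 0.98)]
side terminal land [([521.0, 48.0, 13.0], 0.67)]
side terminal boxe [([536.0, 20.0, 114.0], 0.61)]
side terminal_top land [([568.0, 42.0, 197.0], 0.92), ([451.0, 111.0, 36.0], 0.73)]
side terminal_top boxe [([534.0, 20.0, 108.0], 0.96)]
side bar_grip land []
side bar_grip boxe [([546.0, -24.0, 94.0], 0.37)]
28.225 [0.55880525 0.0419892  0.16420314] [-0.09454149  0.76860263  0.62797456 -0.07720008] [-0.4585701  -0.04477834 -2.55785689] [-0.0213602 -0.2984207  0.0030247] 0.15363880077921033
```

>>> send_rows([
  [[0.2, 1.1, 0], [2.4, -0.5, -2], 1],
  [[0.5, 2.3, 0], [4.8, -1, -4], 1],
  [[0.7, 3.4, 0], [7.2, -1.5, -5.3], 1],
  [[0.7, 3.4, 0], [7.2, -1.5, -5.3], 1],
  [[0.7, 3.4, 0], [7.2, -1.5, -5.3], 1],
])

```text
time_s: 28.85
eef_pos: [0.5661, 0.0405, 0.1591]
eef_rot: [-0.118, 0.765, 0.625, -0.096]
wrist_force: [-0.1, -0.5, 1.1]
opening: 0.151
grasp_force: 60.1
```

```bash
python3 - <<'E'
from h import *
for i in range(2):
    snap('scene');o=telemetry.get_obs();print(o['time_s'],o['eef_pos'],o['wrist_force'],o['torque'])
E
```

```text
28.9 [0.56611414 0.04051006 0.15913284] [0.04597147 0.09214069 2.23949275] [0.10194031 0.09935789 0.0869258 ]
28.95 [0.56607788 0.04051376 0.15914599] [-0.45569077  0.0655987   0.9124805 ] [0.06131341 0.08129385 0.04472142]
```

>>> send_rows([
  [[0.1, 0.5, 0], [1.3, -0.3, -0.4], 1],
  [[0.1, 0.5, 0], [1.3, -0.3, -0.4], 1],
  [[0.1, 0.5, 0], [1.3, -0.3, -0.4], 1],
])

```text
time_s: 29.32
eef_pos: [0.5668, 0.0404, 0.1586]
eef_rot: [-0.122, 0.765, 0.625, -0.099]
wrist_force: [-4.4, 1.2, 5.2]
opening: 0.151
grasp_force: 60.3
```

>>> send_rows([
  [[0.1, 0.5, 0], [1.3, -0.3, -0.4], 1],
  [[0.1, 0.5, 0], [1.3, -0.3, -0.4], 1],
  [[0.1, 0.5, 0], [1.3, -0.3, -0.4], 1],
])

```text
time_s: 29.7
eef_pos: [0.5671, 0.0403, 0.1584]
eef_rot: [-0.126, 0.764, 0.625, -0.103]
wrist_force: [-8.2, 1.7, 7.9]
opening: 0.152
grasp_force: 60.6
```

>>> send_rows([
  [[-0.1, -0.4, 0], [-1, 0.2, 0.3], 1],
  [[-0.1, -0.4, 0], [-1, 0.2, 0.3], 0.6],
  [[-0.1, -0.4, 0], [-1, 0.2, 0.3], 0.4],
  [[-0.1, -0.4, 0], [-1, 0.2, 0.3], 0.2],
  [[-0.1, -0.4, 0], [-1, 0.2, 0.3], 0.2],
])

```text
time_s: 30.32
eef_pos: [0.5678, 0.04, 0.1583]
eef_rot: [-0.122, 0.765, 0.625, -0.1]
wrist_force: [-0.2, -0.2, -2.0]
opening: 0.4
grasp_force: 0.0
```

```bash
python3 - <<'E'
from h import *
snap('scene');pts('scene',['terminal','terminal_top']);snap('side');pts('side',['terminal','terminal_top'])
o=telemetry.get_obs();print(o['time_s'],o['eef_pos'],o['wrist_force'],o['torque'],o['opening'],o['grasp_force'])
E
```

```text
scene terminal land [([515.0, 48.0, 10.0], 0.64)]
scene terminal boxe [([537.0, 26.0, 103.0], 0.72)]
scene terminal_top land [([573.0, 40.0, 190.0], 0.89), ([549.0, 45.0, 27.0], 0.2)]
scene terminal_top boxe [([536.0, 26.0, 103.0], 0.9)]
side terminal land [([516.0, 54.0, 9.0], 0.89)]
side terminal boxe [([483.0, 13.0, 8.0], 0.71), ([537.0, 23.0, 108.0], 0.57)]
side terminal_top land [([578.0, 44.0, 185.0], 0.66)]
side terminal_top boxe [([540.0, 24.0, 104.0], 0.85)]
30.825 [0.56762006 0.04010716 0.15841468] [ 0.32653625 -0.21502701  0.58373513] [-0.03464933 -0.12925451 -0.07040173] 0.40291317341239946 0.0
```

>>> send_rows([
  [[0, 0, 0], [3, -0.6, 9.5], 0],
  [[0, 0, 0], [8, -1.6, 25], 0],
  [[0, 0, 0], [16, -3.2, 50], 0],
  [[0, 0, 0], [24, -4.9, 76], 0],
  [[0, 0, 0], [24, -4.9, 110], 0],
  [[0, 0, 0], [24, -4.9, 130], 0],
  [[0, 0, 0], [24, -4.9, 130], 0],
  [[0, 0, 0], [24, -4.9, 130], 0],
  [[0, 0, 0], [24, -4.9, 130], 0],
])

```text
time_s: 31.95
eef_pos: [0.5909, 0.0353, 0.2868]
eef_rot: [-0.123, 0.765, 0.625, -0.101]
wrist_force: [-0.5, -0.6, 0.2]
opening: 0.502
grasp_force: 0.0
```

```bash
python3 - <<'E'
from h import *
for i in ('scene','side','wrist'):
    snap(i);pts(i,['terminal','terminal_top','battery','dropper_2','cream_tube','jar_d'])
o=telemetry.get_obs();print(o['time_s'],o['eef_pos'],o['wrist_force'],o['opening'])
E
```

```text
scene terminal land [([516.0, 49.0, 10.0], 0.7), ([450.0, 110.0, 40.0], 0.21)]
scene terminal boxe [([537.0, 26.0, 110.0], 0.75)]
scene terminal_top land [([574.0, 38.0, 190.0], 0.65)]
scene terminal_top boxe [([538.0, 31.0, 112.0], 0.62)]
scene battery land [([448.0, 66.0, 2.0], 0.76)]
scene battery boxe [([437.0, 56.0, 29.0], 0.98)]
scene dropper_2 land [([445.0, 67.0, 5.0], 0.36)]
scene dropper_2 boxe []
scene cream_tube land [([719.0, 20.0, 0.0], 0.75)]
scene cream_tube boxe [([711.0, 9.0, 13.0], 0.97)]
scene jar_d land [([647.0, -173.0, 1.0], 0.74)]
scene jar_d boxe [([633.0, -186.0, 36.0], 0.87)]
side terminal land [([515.0, 54.0, 11.0], 0.81)]
side terminal boxe [([541.0, 29.0, 114.0], 0.8), ([637.0, -180.0, 45.0], 0.73)]
side terminal_top land [([578.0, 39.0, 187.0], 0.74)]
side terminal_top boxe [([544.0, 30.0, 114.0], 0.68)]
side battery land [([444.0, 65.0, 6.0], 0.77)]
side battery boxe [([439.0, 58.0, 31.0], 0.88)]
side dropper_2 land [([672.0, 198.0, 2.0], 0.49)]
side dropper_2 boxe [([480.0, 10.0, 8.0], 0.74), ([488.0, 295.0, 19.0], 0.46)]
side cream_tube land [([716.0
[... 309 characters left out ...]
rminal boxe [([574.0, 47.0, 187.0], 0.68)]
wrist terminal_top land [([577.0, 37.0, 190.0], 0.82)]
wrist terminal_top boxe [([574.0, 41.0, 186.0], 0.57)]
wrist battery land [([448.0, 62.0, 9.0], 0.85)]
wrist battery boxe [([450.0, 67.0, 31.0], 0.96)]
wrist dropper_2 land [([669.0, 196.0, 4.0], 0.69)]
wrist dropper_2 boxe [([668.0, 181.0, 58.0], 0.76), ([504.0, 62.0, 7.0], 0.15)]
wrist cream_tube land [([718.0, 23.0, 0.0], 0.72)]
wrist cream_tube boxe [([719.0, 21.0, 20.0], 0.79), ([509.0, 66.0, 5.0], 0.56)]
wrist jar_d land [([717.0, 24.0, 2.0], 0.57)]
wrist jar_d boxe [([506.0, 67.0, 6.0], 0.36)]
33.9 [0.59158443 0.03518439 0.2884081 ] [ 0.76544559 -0.36869575 -0.72471503] 0.5040755120327296
```

All measurements agree with the goal state, so I'm handing in.

```bash
python3 -c "
from bench import ctrl;print(ctrl.hand_in())"
```

```text
the job is handed in; nothing more can be done
None
```

The job is handed in, with no verdict shown: by the final camera estimates the bar is open at its stop, the battery is flat under the lip, the terminal leans on the bar at about 18°, and the jar, tube and dropper bottle have not moved.

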